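# Third hand at the frame-joint jig

## Robot

A 7-joint arm with a two-finger parallel gripper is mounted at the origin on a cart in front of the work surface, level with it; the furniture and walls round the work are solid. World frame = base frame: x ahead of the robot, y to its left, z up, the work surface at z = 0. Lengths are in m, angles in degrees, forces in N, time in s.
With the tool pointing down it reaches from about 0.4 to 0.9 m from the base axis. Payload 5.6 kg.
Tool frame: the origin (TCP) lies between the finger pads; the fingertips stand 17 mm ahead of it and the grasp point (between the pads) lies 2 mm behind it; z points along the fingers, y is the direction in which the jaws open and shut (so a half turn about z gives the same grasp; the last joint's range is limited). The gripper opens to 92 mm and grips with 3 to 60 N. Pads are 20 mm wide; open, the fingers measure 128 mm over their backs; the gripper's body (75 mm by 189 mm) begins 69 mm behind the grasp point.
Start: joints at [-2.464, 26.786, -0.665, 91.828, 0.344, 61.387, -3.226], TCP at [0.65, -0, 0.232] pointing down, gripper open.
Joint ranges: [-144.91, 144.91], [-17.63, 115.5], [-89.93, 88.59], [15.96, 139.68], [-74.01, 254.01], [8.47, 105.57], [-167.45, 167.45]. Speed limits (degrees/s): [147.25, 147.25, 180, 180, 180, 180, 180].

## Interface

Orientations are given as a 3x3 rotation matrix whose columns are the frame's x, y, z axes.
In Python, from plant import manip, eyes, models gives the robot as it stands. The module is installed in compiled form; this text tells all that it offers.
- The arm moves only by the shell command python3 -m inch 'ROWS'. ROWS is JSON, a list of rows, each an object with "dp": the shift along the tool's x, y, z in mm, a list of three; "spin": the turn about the tool's z in degrees; "gripper": the opening, from -1 (shut) to 1 (fully open). In form: [{"dp": [tx, ty, tz], "spin": spin, "gripper": gripper}, ...]. A call has 1 to 20 rows; each row shifts and turns the commanded pose from where the row before left it, along the tool's axes as they then stand; what a row does not reach is not made up. A row lasts 1/12 s, in which the tool goes at most 41.7 mm and 7.16 degrees, less where a joint would pass 70% of its speed; a pose out of reach is approached as far as the arm can. A call is refused whole if a number of a shift passes 41.7 or a number of a turn 7.16, either way. A call with a gripper value outside its range is refused whole. The fingers move at their own pace and stop on an object; the grip force is fixed at half the most. Time passes only in rows, so rows that do not move let the fingers close. It gives the time, the measured TCP pose, the force and the opening at its end, in the units of the state.
- manip.observe(): the state, without advancing time (a new reading comes with each control period).
- eyes.get_image(name): name is "scene" or "side" or "wrist"; returns the picture (480x640x3 uint8, blue, green, red); there is no depth.
- eyes.camera_params(name): a dict with "vfov" (degrees; the focal length in pixels is half the picture's height over the tangent of half this angle, whatever the lens; pixels are square), "cx", "cy" (the principal point, pixels), "R" (3x3) and "t" (3): a world point X has camera coordinates R X + t; the wrist camera has in their place "tool_from_camera" (4x4, takes a point from camera to tool coordinates, whose origin is the TCP and whose axes are the flange's). Camera axes: x right, y down, z forward; pixel columns grow to the right and rows downward; lengths in m; the calibration is good to about 2 mm. A picture is of the moment at which its call begins: read the wrist's pose just before it. camera_params takes no time and is no camera call.
- manip.finish_job(): hands the job in, once; it reports no verdict.
Trained networks look in the newest picture that a camera, given by its name, has taken for a name from the list of things; names that differ only in an ending like _2 or _b are one class to them, and where a whole thing is asked for, a point or a joint stands for the part that bears it (a point fixed in the world has none). Each returns a list of dicts, best first, with "p" (0 to 1); they miss things now and then, are a little off and sometimes report something else, mostly with a low value. They report only what shows in the picture. A call takes as long as a camera call. They do not tell look-alikes from the thing itself.
- models.look_for(camera, target): "extent" ([left, top, width, height] in pixels, round what is visible of it).
- models.landmark_of(camera, target): "at" ([row, column] in pixels: a listed point, or the origin of a listed thing).
The state is a dict: "t": time; "qpos": joint angles; "joint_vel": joint speeds; "tau": joint torques, N m; "position": TCP position; "tcp_rot": TCP orientation; "contact_force": force on the tool from outside, world axes, zero at the start; "ft_torque": the same for the moment, N m; "finger_gap": opening from 0.0 (shut) to 1.0 (fully open).
Only numpy, scipy, OpenCV 4.12 (cv2) and the standard library are available. Lean on these libraries where they do the work, as an engineer would, in place of code of your own. Each camera call takes 0.05 s, during which the arm holds its last target. There are 200 camera calls.

## Task

Take the longer of the two loose wooden rails, leaving the other things where they are, and lay it flat in the channel between the guides of the plywood jig, one end towards the sprung stop. Then push it gently along the channel against the stop until the stop has sunk about half of its 20 mm travel (about 8 N), never right home, and keep it pressed steadily there for at least two seconds. Finish while still gripping the rail and pressing it, so that I can fasten the joint: do not let go.

Things in the scene. Friction and masses are not known exactly. Their poses are not given: they have to be found in the camera images.
- long_rail_mid (a point): Centre (half-way up) of the longer loose rail: a plain light-wood bar 160 mm long (its x axis), 28 mm wide (y), 45 mm high (z up), about 0.12 kg, lying on the bench on its 28 mm face. Both ends are alike. The grip is across the 28 mm width, near the middle of its length.
- short_rail_mid (a point): Centre (half-way up) of the shorter loose rail of the same section, 100 mm long (x), 28 mm wide, 45 mm high. Not used; to be left alone. The two rails may be in either of two places.
- jig: The jig, fixed to the bench: plywood base 320 mm (x) by 130 mm (y) by 12 mm thick; origin at the middle of its underside, z up. Two low guides run from x = -145 to +35 mm, 10 mm wide, 8 mm high above the base, 36 mm apart, so the rail has 4 mm of play each side. A rail in the channel stands 37 mm above the guides: grip it there, fingertips above the guides.
- channel (a point): Point on the floor of the jig's channel (upper face of the base, 12 mm above the bench), mid-way between the guides and over the middle of the base. x axis: along the channel towards the stop, the way to press; y to the left, z up.
- stop_face (a point): Centre of the sprung stop's flat front face. The stop is a wooden block 25 mm thick, 70 mm wide, 37 mm high, across the channel; at rest its face is 70 mm along +x from point channel, 22.5 mm above the floor. It slides along +x on two sprung rods towards a fixed block 20 mm behind it. A brass pointer on top moves past three ticks: at rest, half-way (thicker), right home (20 mm).
- stop (a joint): How far the sprung stop has sunk, in m: 0 at rest, 0.010 half-way, 0.020 right home. Spring 0.8 N per mm (800 N/m), no preload: 8 N at half-way.
- beeswax: Puck of beeswax, 38 mm across, 12 mm high; origin at its underside. Bystander.
- thread_spool: White thread spool standing up, 44 mm across, 60 mm high; origin at its underside. Bystander.
- tape_measure: Round red tape measure lying flat, 51 x 66 x 19 mm; origin at its underside. Bystander.
Mind the look-alikes: they are no part of the job. Leave any turquoise look-alike of the part that bears long_rail_mid alone.

How it is judged:
By the outcome, as a careful person would: the job done as asked, in the order asked, and still so for the second after the job is handed in, while the arm keeps its last pose, push and grip.
It also fails if it takes over 58 s, if anything falls off the work surface, if the arm or the gripper's body presses on something with over 40 N, if the wrist force passes 120 N, or if a joint passes its speed limit or range.

## Working session

There is one attempt and no reset: what is moved stays moved. The work goes in short steps, Python scripts to look and compute and a shell command to move; the robot and the scene stay as the last step left them, time stands still between calls to the robot, and variables do not carry over. Pictures are saved under pics/ and viewed, about 8 in all and at most 12, crops included, and the job is handed in when it is done.

```bash
mkdir -p pics; cat > h.py <<'E'
import numpy as np, cv2
from plant import manip, eyes, models
def cam(n):
    p=eyes.camera_params(n); f=240/np.tan(np.radians(p["vfov"]/2))
    if "R" in p: R=np.array(p["R"]);t=np.array(p["t"]); return f,p["cx"],p["cy"],R.T,-R.T@t
    s=manip.observe(); T=np.array(p["tool_from_camera"]); W=np.array(s["tcp_rot"]).reshape(3,3)
    return f,p["cx"],p["cy"],W@T[:3,:3],W@T[:3,3]+np.array(s["position"])
def ray(c,u,v,z):
    f,cx,cy,Rw,o=c; d=Rw@np.array([(u-cx)/f,(v-cy)/f,1]); return o+d*(z-o[2])/d[2]
def proj(c,X):
    f,cx,cy,Rw,o=c; q=Rw.T@(np.array(X)-o); return np.array([cx+f*q[0]/q[2],cy+f*q[1]/q[2]])
E
python3 - <<'E'
from h import *
for n in ("scene","side","wrist"):
    c=cam(n); im=eyes.get_image(n); cv2.imwrite(f"pics/{n}0.png",im); print(n,c[0],c[1:3],c[4].round(3),c[3][:,2].round(2),"lens",[k for k in eyes.camera_params(n)])
    for t,z in (("long_rail_mid",.0225),("short_rail_mid",.0225),("channel",.012),("stop_face",.0345),("jig",0)):
        for r in models.landmark_of(n,t)[:3]:
            print(t,round(r["p"],2),np.round(r["at"]),ray(c,r["at"][1],r["at"][0],z).round(3))
print(manip.observe())
E
```

```text
scene 508.80927609046495 (313.9177026427518, 247.29537480286496) [ 0.294 -0.618  0.775] [ 0.29  0.59 -0.75] lens ['vfov', 'cx', 'cy', 'R', 't']
long_rail_mid 0.95 [170. 290.] [0.646 0.209 0.022]
short_rail_mid 0.97 [212. 220.] [0.458 0.151 0.022]
channel 0.9 [367. 354.] [ 0.535 -0.282  0.012]
channel 0.72 [353. 396.] [ 0.612 -0.291  0.012]
stop_face 0.78 [355. 398.] [ 0.602 -0.305  0.035]
stop_face 0.7 [251. 310.] [ 0.574 -0.038  0.035]
jig 0.6 [370. 350.] [ 0.53  -0.278  0.   ]
jig 0.53 [235. 403.] [ 0.778 -0.06   0.   ]
side 436.39168047215276 (317.2625365676625, 238.41264376346052) [0.167 0.583 0.456] [ 0.47 -0.75 -0.47] lens ['vfov', 'cx', 'cy', 'R', 't']
long_rail_mid 0.91 [316. 192.] [0.635 0.214 0.023]
long_rail_mid 0.61 [256. 303.] [ 0.584 -0.032  0.023]
short_rail_mid 0.55 [330. 303.] [0.462 0.157 0.023]
channel 0.83 [218. 378.] [ 0.533 -0.281  0.012]
stop_face 0.92 [202. 358.] [ 0.593 -0.294  0.034]
stop_face 0.34 [312. 386.] [0.365 0.067 0.034]
jig 0.95 [224. 377.] [ 0.531 -0.271  0.   ]
wrist 428.43551023635814 (326.252150159823, 250.8688824728294) [0.65  0.079 0.385] [-0
[... 515 characters left out ...]
3.22764167]), 'joint_vel': array([-0.03073605,  0.0187923 ,  0.01877471, -0.13480631, -0.03276002,
       -0.03264542,  0.08467296]), 'tau': array([ 7.45426769e-04, -5.20401192e+01, -1.18437986e-02, -2.44054163e+01,
       -5.65941946e-02,  1.13161918e-02, -1.81666121e-05]), 'position': array([ 6.50039564e-01, -4.21567637e-05,  2.31603943e-01]), 'tcp_rot': array([[ 1.08476669e-04,  9.99999990e-01,  9.13638826e-05],
       [ 9.99999994e-01, -1.08474556e-04, -2.31256294e-05],
       [-2.31157185e-05,  9.13663906e-05, -9.99999996e-01]]), 'contact_force': array([ 0.01163323, -0.1058514 ,  0.06821072]), 'ft_torque': array([ 0.03567826, -0.00032173, -0.00999579]), 'finger_gap': 0.9993592421396895}
```

View pics/scene0.png

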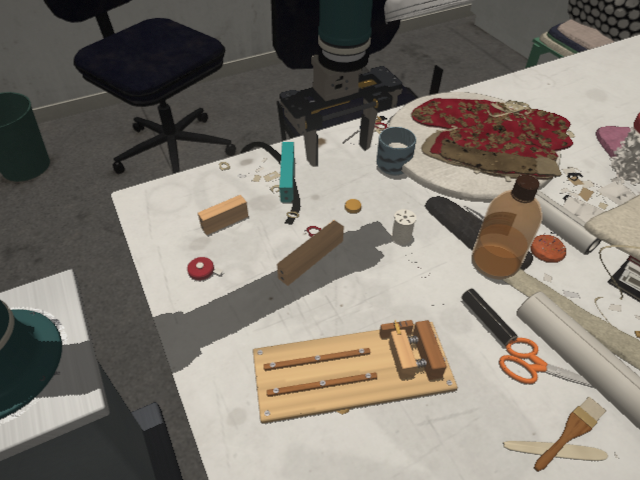

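View pics/side0.png

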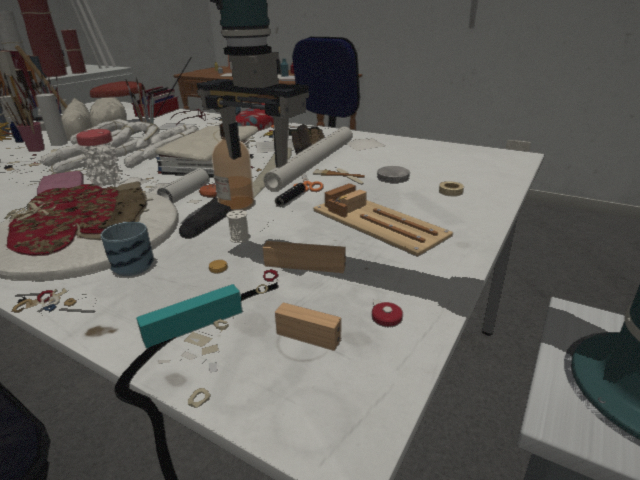

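Candidates: a turquoise bar at (288,172) in the scene view, a brown-wood bar in shadow at (311,251), and a short wood bar at (222,215). The shaded plain-wood bar fits the long rail (next to the 100 mm one it measures about 160 mm), and turquoise is the look-alike. I'll confirm in the wrist picture.

```bash
python3 - <<'E'
from h import *
im=cv2.imread("pics/wrist0.png"); 
cv2.imwrite("pics/w0c.png",cv2.convertScaleAbs(cv2.resize(im[180:480,80:480],None,fx=2,fy=2,interpolation=cv2.INTER_CUBIC),alpha=1.3))
E
```

```text
(no output)
```

View pics/w0c.png

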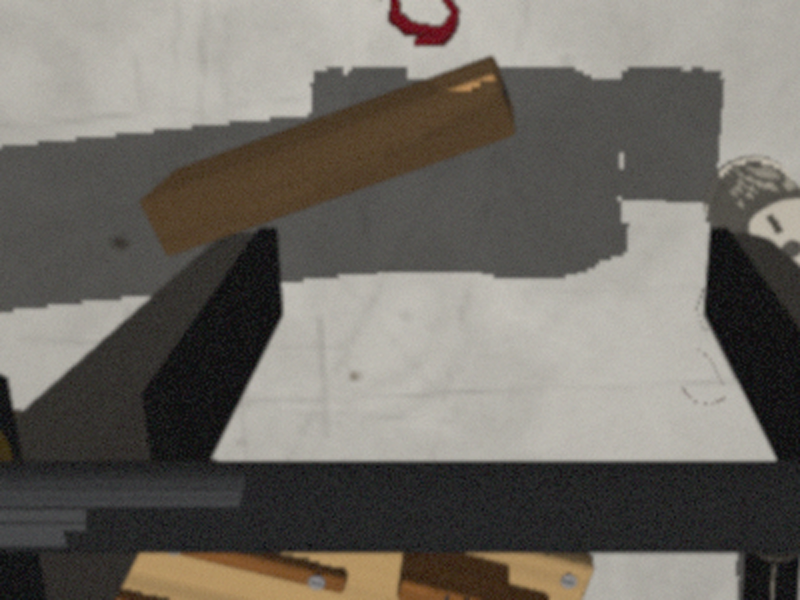

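The crop shows one long plain-wood bar: its top face has corners near crop pixels (141,203), (168,254), (515,132) and (497,85). That is the long rail. Next I'll fit the rail and jig poses.

```bash
python3 - <<'E'
from h import *
c=cam("wrist")
P=[ray(c,x/2+80,y/2+180,.045) for x,y in ((141,203),(168,254),(515,132),(498,84))]
for p in P: print(p.round(4))
P=np.array(P); print("rail",P.mean(0), np.linalg.norm(P[0]-P[3]),np.linalg.norm(P[1]-P[2]),np.linalg.norm(P[1]-P[0]),np.degrees(np.arctan2(*(P[2]-P[1])[1::-1])))
B=[ray(c,x/2+80,y/2+180,0) for x,y in ((178,170),(492,57))]
print("bottom far edge",B,np.degrees(np.arctan2(*(B[1]-B[0])[1::-1])))
c=cam("scene"); Q=np.array([ray(c,*q,.012) for q in ((253,348),(442,321),(456,387),(261,415))]); print(Q.round(3),Q.mean(0), [np.degrees(np.arctan2(*(Q[b]-Q[a])[1::-1])) for a,b in((0,1),(3,2))])
print([ray(c,*q,.02).round(3) for q in ((265,364),(370,351),(267,391),(376,376))])
E
```

```text
[ 0.5012 -0.0453  0.045 ]
[ 0.5101 -0.0685  0.045 ]
[ 0.6585 -0.0144  0.045 ]
[0.6515 0.0057 0.045 ]
rail [ 0.58035228 -0.03062083  0.045     ] 0.15871333553155254 0.15792763424917847 0.0248793328992874 20.02140222520497
bottom far edge [array([ 0.50090701, -0.04522512,  0.        ]), array([0.64904859, 0.00852284, 0.        ])] 19.941522995559666
[[ 0.399 -0.174  0.012]
 [ 0.719 -0.273  0.012]
 [ 0.664 -0.386  0.012]
 [ 0.366 -0.289  0.012]] [ 0.53676012 -0.28052819  0.012     ] [np.float64(-17.258314437142044), np.float64(-18.052963162719767)]
[array([ 0.404, -0.215,  0.02 ]), array([ 0.571, -0.272,  0.02 ]), array([ 0.388, -0.26 ,  0.02 ]), array([ 0.556, -0.315,  0.02 ])]
```

```bash
python3 -m inch '[{"dp":[-10,-23.2,0],"spin":0,"gripper":0.13},{"dp":[-10,-23.2,0],"spin":0,"gripper":0.13},{"dp":[-10,-23.2,0],"spin":0,"gripper":0.13},{"dp":[0,0,0],"spin":-6.875,"gripper":0.13},{"dp":[0,0,0],"spin":-6.875,"gripper":0.13},{"dp":[0,0,0],"spin":-6.875,"gripper":0.13},{"dp":[0,0,0],"spin":-6.875,"gripper":0.13},{"dp":[0,0,0],"spin":-6.875,"gripper":0.13},{"dp":[0,0,0],"spin":-6.875,"gripper":0.13},{"dp":[0,0,0],"spin":-6.875,"gripper":0.13},{"dp":[0,0,0],"spin":-6.875,"gripper":0.13},{"dp":[0,0,0],"spin":-6.875,"gripper":0.13},{"dp":[0,0,0],"spin":-6.875,"gripper":0.13},{"dp":[0,0,0],"spin":-6.875,"gripper":0.13},{"dp":[0,0,0],"spin":-6.875,"gripper":0.13},{"dp":[0,0,0],"spin":-6.875,"gripper":0.13},{"dp":[0,0,0],"spin":-6.875,"gripper":0.13},{"dp":[0,0,0],"spin":-6.875,"gripper":0.13},{"dp":[0,0,0],"spin":-6.875,"gripper":0.13}]'
python3 -m inch '[{"dp":[0,0,0],"spin":0,"gripper":0.13},{"dp":[0,0,0],"spin":0,"gripper":0.13}]'
python3 - <<'E'
from h import *
s=manip.observe(); W=s["tcp_rot"]; print(s["position"],np.degrees(np.arctan2(W[1,1],W[0,1])),s["finger_gap"],s["qpos"].round(1))
c=cam("wrist"); im=eyes.get_image("wrist"); cv2.imwrite("pics/w1.png",im)
def box(x0,y0,yaw):
    r=np.radians(yaw); ux=np.array([np.cos(r),np.sin(r)]);uy=np.array([-ux[1],ux[0]])
    return [[*(np.array([x0,y0])+a*.08*ux+b*.014*uy),z] for z in (.045,0) for a,b in((1,1),(1,-1),(-1,-1),(-1,1))]
q=np.array([proj(c,X) for X in box(.5805,-.030,20)])
print(q.round(0))
o=cv2.resize(im,None,fx=1.25,fy=1.25)
for k in (0,4): cv2.polylines(o,[np.int32(q[k:k+4]*1.25*16)],True,(0,255,0) if k==0 else (255,0,255),1,shift=4)
cv2.imwrite("pics/w1o.png",o)
E
```

```text
t: 2.48
position: [0.5804, -0.0301, 0.2317]
tcp_rot: [[-0.938, -0.347, 0.0], [-0.347, 0.938, -0.0], [-0.0, -0.0, -1.0]]
contact_force: [-0.4, -0.3, -0.6]
finger_gap: 0.566
t: 2.65
position: [0.5804, -0.0302, 0.2316]
tcp_rot: [[-0.941, -0.338, 0.0], [-0.338, 0.941, 0.0], [-0.0, 0.0, -1.0]]
contact_force: [-0.6, 0.2, -0.9]
finger_gap: 0.569
[ 0.580407   -0.03024942  0.23159938] 109.78404705844007 0.5686085136010816 [ 16.4  22.1 -21.3 100.7   9.1  59.  101.7]
[[342. 319.]
 [309. 319.]
 [306. 126.]
 [343. 126.]
 [340. 299.]
 [311. 299.]
 [309. 126.]
 [341. 126.]]
```

View pics/w1o.png

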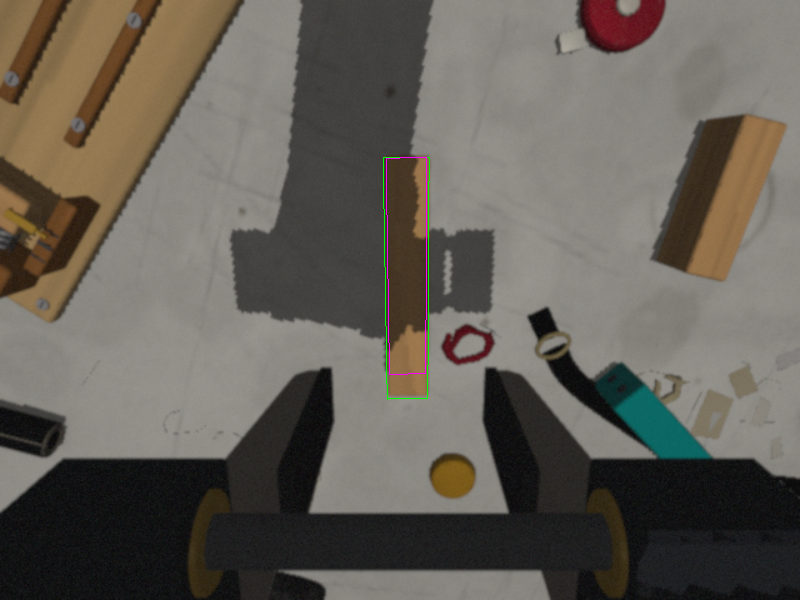

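The overlay matches the rail at (385–428, 157–398), with the fingers either side. Descend and grip.

```bash
python3 -m inch '[{"dp":[0,0,20],"spin":0,"gripper":0.13},{"dp":[0,0,20],"spin":0,"gripper":0.13},{"dp":[0,0,20],"spin":0,"gripper":0.13},{"dp":[0,0,20],"spin":0,"gripper":0.13},{"dp":[0,0,20],"spin":0,"gripper":0.13},{"dp":[0,0,20],"spin":0,"gripper":0.13},{"dp":[0,0,20],"spin":0,"gripper":0.13},{"dp":[0,0,20],"spin":0,"gripper":0.13},{"dp":[0,0,20],"spin":0,"gripper":0.13},{"dp":[0,0,10],"spin":0,"gripper":0.13},{"dp":[0,0,7],"spin":0,"gripper":0.13},{"dp":[0,0,4.6],"spin":0,"gripper":0.13},{"dp":[0,0,0],"spin":0,"gripper":0.13},{"dp":[0,0,0],"spin":0,"gripper":0.13}]'
python3 -m inch '[{"dp":[0,0,0],"spin":0,"gripper":-1},{"dp":[0,0,0],"spin":0,"gripper":-1},{"dp":[0,0,0],"spin":0,"gripper":-1},{"dp":[0,0,0],"spin":0,"gripper":-1},{"dp":[0,0,0],"spin":0,"gripper":-1},{"dp":[0,0,0],"spin":0,"gripper":-1},{"dp":[0,0,0],"spin":0,"gripper":-1},{"dp":[0,0,0],"spin":0,"gripper":-1},{"dp":[0,0,0],"spin":0,"gripper":-1},{"dp":[0,0,0],"spin":0,"gripper":-1}]'
```

```text
t: 3.87
position: [0.5809, -0.03, 0.0306]
tcp_rot: [[-0.94, -0.342, 0.001], [-0.342, 0.94, -0.0], [-0.001, -0.0, -1.0]]
contact_force: [-0.4, -0.3, -0.6]
finger_gap: 0.565
t: 4.7
position: [0.5807, -0.0302, 0.0305]
tcp_rot: [[-0.94, -0.342, 0.001], [-0.342, 0.94, -0.0], [-0.001, -0.001, -1.0]]
contact_force: [-1.8, -0.2, 6.0]
finger_gap: 0.308
```

```bash
python3 -m inch '[{"dp":[0,0,-10],"spin":0,"gripper":-1},{"dp":[0,0,-15],"spin":0,"gripper":-1},{"dp":[0,0,-19],"spin":0,"gripper":-1},{"dp":[0,0,-19],"spin":0,"gripper":-1},{"dp":[0,0,-19],"spin":0,"gripper":-1},{"dp":[0,0,-19],"spin":0,"gripper":-1},{"dp":[0,0,-10],"spin":0,"gripper":-1}]'
python3 -m inch '[{"dp":[14.8,-20.5,0],"spin":0,"gripper":-1},{"dp":[14.8,-20.5,0],"spin":0,"gripper":-1},{"dp":[14.8,-20.5,0],"spin":0,"gripper":-1},{"dp":[14.8,-20.5,0],"spin":0,"gripper":-1},{"dp":[14.8,-20.5,0],"spin":0,"gripper":-1},{"dp":[14.8,-20.5,0],"spin":0,"gripper":-1},{"dp":[14.8,-20.5,0],"spin":0,"gripper":-1},{"dp":[14.8,-20.5,0],"spin":0,"gripper":-1},{"dp":[14.8,-20.5,0],"spin":0,"gripper":-1},{"dp":[14.8,-20.5,0],"spin":0,"gripper":-1},{"dp":[0,0,0],"spin":4.7,"gripper":-1},{"dp":[0,0,0],"spin":4.7,"gripper":-1},{"dp":[0,0,0],"spin":4.7,"gripper":-1},{"dp":[0,0,0],"spin":4.7,"gripper":-1},{"dp":[0,0,0],"spin":4.7,"gripper":-1},{"dp":[0,0,0],"spin":4.7,"gripper":-1},{"dp":[0,0,0],"spin":4.7,"gripper":-1},{"dp":[0,0,0],"spin":4.7,"gripper":-1},{"dp":[0,0,0],"spin":0,"gripper":-1},{"dp":[0,0,0],"spin":0,"gripper":-1}]'
python3 - <<'E'
from h import *
s=manip.observe(); W=s["tcp_rot"]; yaw=np.degrees(np.arctan2(W[1,1],W[0,1]))-90; print(s["position"],yaw,s["finger_gap"])
c=cam("wrist"); im=eyes.get_image("wrist"); cv2.imwrite("pics/w2.png",im)
o=cv2.resize(im,None,fx=1.25,fy=1.25)
r=np.radians(-17.8);ux=np.array([np.cos(r),np.sin(r)]);uy=np.array([-ux[1],ux[0]])
def J(x,y,z): return [*(np.array([.5355,-.281])+x*ux+y*uy),z]
for poly in ([(-.16,-.065,.012),(.16,-.065,.012),(.16,.065,.012),(-.16,.065,.012)],[(-.145,.018,.02),(.035,.018,.02),(.035,.028,.02),(-.145,.028,.02)],[(-.145,-.018,.02),(.035,-.018,.02),(.035,-.028,.02),(-.145,-.028,.02)]):
    cv2.polylines(o,[np.int32([proj(c,J(*p))*1.25*16 for p in poly])],True,(0,255,0),1,shift=4)
cv2.imwrite("pics/w2o.png",o)
E
```

```text
t: 5.28
position: [0.5812, -0.0299, 0.1434]
tcp_rot: [[-0.94, -0.342, 0.003], [-0.342, 0.94, -0.0], [-0.003, -0.001, -1.0]]
contact_force: [0.7, 0.3, -0.9]
finger_gap: 0.302
t: 6.95
position: [0.5112, -0.273, 0.1408]
tcp_rot: [[-0.954, 0.3, -0.001], [0.3, 0.954, 0.0], [0.001, -0.0, -1.0]]
contact_force: [0.2, 0.1, -0.8]
finger_gap: 0.302
[ 0.51123728 -0.2730377   0.14076819] -17.45569968920006 0.3015964434734396
```

View pics/w2o.png

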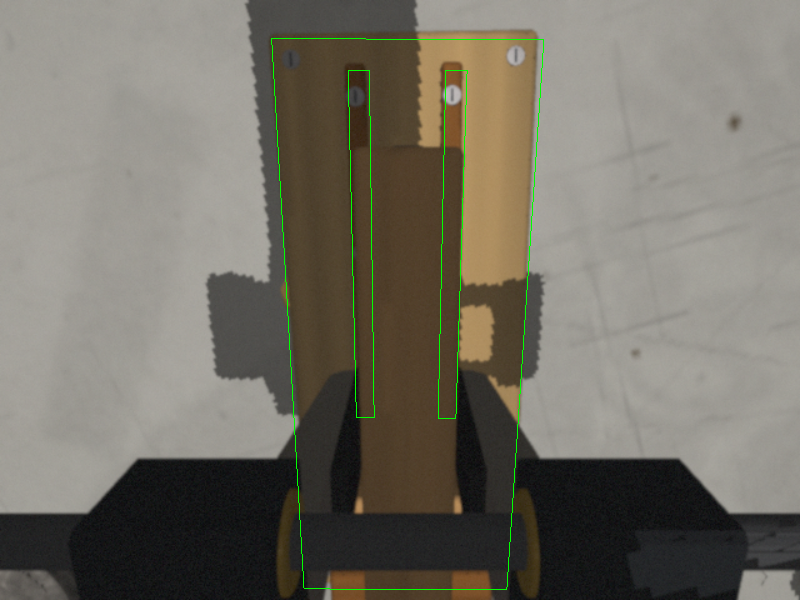

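```bash
cat > fit.py <<'E'
from h import *
from scipy.optimize import differential_evolution, minimize
G=[((-.145,s*a),(.035,s*a),.02) for s in (1,-1) for a in (.018,.028)]
B=[((-.16,.065),(.16,.065),.012),((-.16,-.065),(.16,-.065),.012),((-.16,-.065),(-.16,.065),.012)]
def sobel(im):
    g=cv2.GaussianBlur(cv2.cvtColor(im,cv2.COLOR_BGR2GRAY).astype(np.float32),(0,0),1.2)
    return cv2.Sobel(g,cv2.CV_32F,1,0),cv2.Sobel(g,cv2.CV_32F,0,1)
W=np.array(manip.observe()["tcp_rot"])
def P(p,x,y,z):
    r=np.radians(p[2]);return [p[0]/1e3+x*np.cos(r)-y*np.sin(r),p[1]/1e3+x*np.sin(r)+y*np.cos(r),z]
def score(p,c,g,lines,xr):
    s=0
    for a,b,z in lines:
        X=[np.array(a)+(np.array(b)-a)*t for t in np.linspace(.02,.98,60)]
        X=[q for q in X if xr[0]<=q[0]<=xr[1]]
        if len(X)<4: continue
        uv=np.array([proj(c,P(p,*q,z)) for q in X],np.float32); d=uv[-1]-uv[0]; d/=np.linalg.norm(d)
        m=[cv2.remap(k,uv[None,:,0].copy(),uv[None,:,1].copy(),cv2.INTER_LINEAR)[0] for k in g]
        s+=np.minimum(abs(-m[0]*d[1]+m[1]*d[0]),80).mean()*len(X)/60
    return s
V=[("scene",cv2.imread("pics/scene0.png"),G+B,(-1,1)),("side",cv2.imread("pics/side0.png"),G+B,(-1,1)),("wrist",cv2.imread("pics/w2.png"),B,(-1,-.05)),("wrist",cv2.imread("pics/w2.png"),G,(-1,-.11))]
V=[(n,cam(n),sobel(i),l,x) for n,i,l,x in V]
bd=[(525,545),(-290,-272),(-21,-14)]
for name,sel in (("scene",V[:1]),("side",V[1:2]),("wrist",V[2:]),("all",V)):
    r=differential_evolution(lambda p:-sum(score(p,*v[1:]) for v in sel),bd,seed=1,maxiter=40,popsize=10,tol=1e-6)
    print(name,r.x.round(2),round(r.fun,1))
E
python3 fit.py; python3 - <<'E'
from h import *
c=cam("wrist"); s=manip.observe(); W=s["tcp_rot"]
# rail far-end top edge in tool frame
for u,v in ((356,148),(463,148)):
    X=ray(c,u/1.25,v/1.25,s["position"][2]+.0145); print((W.T@(X-s["position"])*1e3).round(1))
E
```

```text
scene [ 530.64 -281.69  -15.99] -518.7
side [ 533.79 -280.1   -16.69] -526.7
wrist [ 532.39 -279.    -16.64] -119.3
all [ 532.21 -279.19  -16.73] -1140.3
[ 81.5 -11.8 -14.5]
[ 81.5  14.6 -14.5]
```

```bash
python3 -m inch '[{"dp":[-0.3,-1,0],"spin":-0.8,"gripper":-1},{"dp":[0,0,10],"spin":0,"gripper":-1},{"dp":[0,0,15],"spin":0,"gripper":-1},{"dp":[0,0,15],"spin":0,"gripper":-1},{"dp":[0,0,15],"spin":0,"gripper":-1},{"dp":[0,0,15],"spin":0,"gripper":-1},{"dp":[0,0,10],"spin":0,"gripper":-1},{"dp":[0,0,3],"spin":0,"gripper":-1},{"dp":[0,0,0],"spin":0,"gripper":-1},{"dp":[0,0,0],"spin":0,"gripper":-1},{"dp":[0,0,0],"spin":0,"gripper":-1}]'
python3 - <<'E'
from h import *
s=manip.observe(); W=s["tcp_rot"]; print(s["position"],np.degrees(np.arctan2(W[1,1],W[0,1]))-90)
w=eyes.get_image("wrist"); a=eyes.get_image("scene"); b=eyes.get_image("side")
cv2.imwrite("pics/s3.png",a);cv2.imwrite("pics/d3.png",b);cv2.imwrite("pics/w3.png",w)
f=lambda i:cv2.resize(i,(400,300),interpolation=cv2.INTER_CUBIC)
o=np.vstack([np.hstack([f(a[300:435,240:420]),f(b[160:265,300:440])]),np.hstack([f(w[:240,160:480]),f(w[240:,160:480])])])
cv2.imwrite("pics/m3.png",o)
E
```

```text
t: 7.92
position: [0.512, -0.2746, 0.0588]
tcp_rot: [[-0.957, 0.289, 0.001], [0.289, 0.957, -0.001], [-0.002, -0.0, -1.0]]
contact_force: [0.7, -0.6, -2.0]
finger_gap: 0.302
[ 0.5120294  -0.27463575  0.05876784] -16.798772420502416
```

View pics/m3.png

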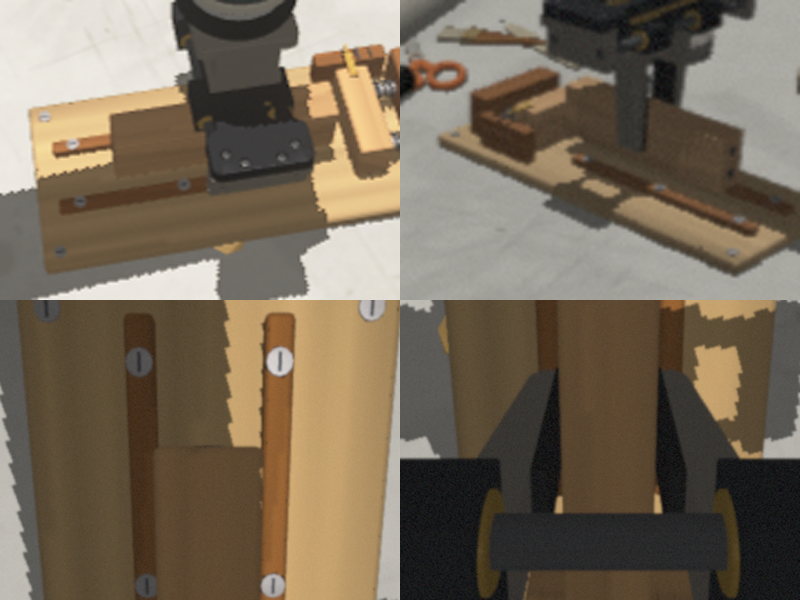

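```bash
python3 -m inch '[{"dp":[0,0.8,3],"spin":0,"gripper":-1},{"dp":[0,0,3],"spin":0,"gripper":-1},{"dp":[0,0,3],"spin":0,"gripper":-1},{"dp":[0,0,2],"spin":0,"gripper":-1},{"dp":[0,0,0],"spin":0,"gripper":-1},{"dp":[0,0,0],"spin":0,"gripper":-1}]'
python3 -m inch '[{"dp":[0,0,2],"spin":0,"gripper":-1},{"dp":[0,0,2],"spin":0,"gripper":-1},{"dp":[0,0,1],"spin":0,"gripper":-1},{"dp":[0,0,0],"spin":0,"gripper":-1},{"dp":[0,0,0],"spin":0,"gripper":-1}]'
```

```text
t: 8.57
position: [0.5115, -0.2735, 0.0467]
tcp_rot: [[-0.957, 0.289, -0.0], [0.289, 0.957, 0.0], [0.001, 0.0, -1.0]]
contact_force: [-0.5, -0.1, -0.5]
finger_gap: 0.303
t: 8.98
position: [0.5118, -0.2737, 0.0425]
tcp_rot: [[-0.957, 0.289, 0.0], [0.289, 0.957, -0.0], [-0.0, -0.0, -1.0]]
contact_force: [-1.8, 0.5, 4.4]
finger_gap: 0.303
```

Contact came at z = 42.5 mm, which is the channel floor level (resting on a guide would have read about 50 mm). Now push along tool −x.

```bash
python3 -m inch '[{"dp":[-2,0,-0.3],"spin":0,"gripper":-1},{"dp":[-2,0,0],"spin":0,"gripper":-1},{"dp":[-2,0,0],"spin":0,"gripper":-1},{"dp":[-2,0,0],"spin":0,"gripper":-1},{"dp":[0,0,0],"spin":0,"gripper":-1},{"dp":[0,0,0],"spin":0,"gripper":-1},{"dp":[0,0,0],"spin":0,"gripper":-1}]'
python3 -m inch '[{"dp":[-2,0,0],"spin":0,"gripper":-1},{"dp":[-2,0,0],"spin":0,"gripper":-1},{"dp":[-2,0,0],"spin":0,"gripper":-1},{"dp":[0,0,0],"spin":0,"gripper":-1},{"dp":[0,0,0],"spin":0,"gripper":-1},{"dp":[0,0,0],"spin":0,"gripper":-1}]'
python3 -m inch '[{"dp":[-1,0,0],"spin":0,"gripper":-1},{"dp":[-1,0,0],"spin":0,"gripper":-1},{"dp":[-1,0,0],"spin":0,"gripper":-1},{"dp":[0,0,0],"spin":0,"gripper":-1},{"dp":[0,0,0],"spin":0,"gripper":-1},{"dp":[0,0,0],"spin":0,"gripper":-1}]'
python3 - <<'E'
from h import *
a=eyes.get_image("scene"); b=eyes.get_image("side")
cv2.imwrite("pics/s4.png",a);cv2.imwrite("pics/d4.png",b)
f=lambda i:cv2.resize(i,(400,300),interpolation=cv2.INTER_CUBIC)
cv2.imwrite("pics/m4.png",np.hstack([f(a[310:385,350:450]),f(b[165:240,300:400])]))
E
```

```text
t: 9.57
position: [0.5194, -0.2761, 0.0425]
tcp_rot: [[-0.957, 0.289, 0.0], [0.289, 0.957, -0.0], [-0.0, -0.0, -1.0]]
contact_force: [-3.3, 0.5, 5.7]
finger_gap: 0.302
t: 10.07
position: [0.5247, -0.2777, 0.0425]
tcp_rot: [[-0.957, 0.289, -0.001], [0.289, 0.957, -0.0], [0.001, -0.0, -1.0]]
contact_force: [-3.3, 0.2, 6.9]
finger_gap: 0.303
t: 10.57
position: [0.5263, -0.2782, 0.0425]
tcp_rot: [[-0.957, 0.289, -0.003], [0.289, 0.957, 0.001], [0.003, -0.0, -1.0]]
contact_force: [-6.9, 3.0, 9.2]
finger_gap: 0.307
```

View pics/m4.png

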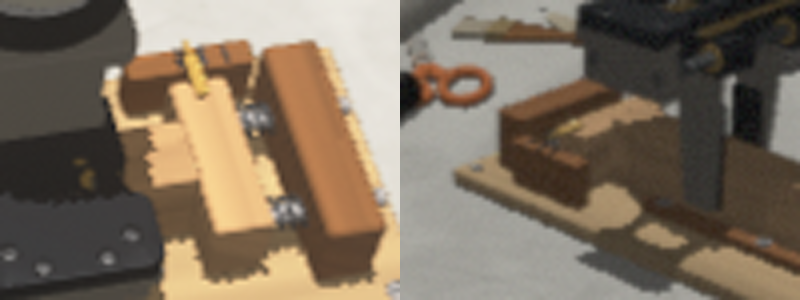

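```bash
cat > sink.py <<'E'
import sys
from h import *
s=manip.observe(); p0,F=s["position"],s["contact_force"]
r=np.radians(-16.7);ux=np.array([np.cos(r),np.sin(r)]);uy=np.array([-ux[1],ux[0]])
print("jig x",((p0[:2]-[.5323,-.2803])@ux*1e3).round(2),"F along",(F[:2]@ux).round(1),"lat",(F[:2]@uy).round(1),"Fz",F[2].round(1))
n=sys.argv[1]; im=eyes.get_image("scene"); cv2.imwrite(f"pics/s{n}.png",im)
c=cam("scene")
def prof(im):
    g=cv2.GaussianBlur(im[...,::-1].mean(2).astype(np.float32),(0,0),.8); S=np.arange(-12,26,.2); out=[]
    for x in (.07,.095):
        L=[]
        for d in S:
            uv=np.array([proj(c,[*(np.array([.5323,-.2803])+(x+d/1e3)*ux+y*uy),.053]) for y in np.linspace(-.03,.0,30)],np.float32)
            L.append(cv2.remap(g,uv[None,:,0].copy(),uv[None,:,1].copy(),cv2.INTER_LINEAR).mean())
        out.append(np.gradient(np.array(L),.2))
    return S,out
for k in ("s3.png",f"s{n}.png"):
    S,o=prof(cv2.imread("pics/"+k)); print(k,"front edge",S[np.argmax(o[0][:])].round(1),"back edge",S[np.argmin(o[1])].round(1), o[0].max().round(1),o[1].min().round(1))
a=cv2.imread("pics/s3.png");w=im[312:382,370:450]
f=lambda i:cv2.resize(i[312:382,370:450],(400,350),interpolation=cv2.INTER_CUBIC)
cv2.imwrite(f"pics/m{n}.png",np.hstack([f(a),f(im)]))
E
python3 sink.py 5
```

```text
jig x -6.33 F along -7.5 lat 0.1 Fz 8.7
s3.png front edge -0.6 back edge 8.0 24.4 -19.0
s5.png front edge 2.4 back edge 8.0 15.3 -20.1
```

```bash
python3 -m inch '[{"dp":[0,0,-0.6],"spin":0,"gripper":-1},{"dp":[-1,0,0],"spin":0,"gripper":-1},{"dp":[-1,0,0],"spin":0,"gripper":-1},{"dp":[-1,0,0],"spin":0,"gripper":-1},{"dp":[0,0,0],"spin":0,"gripper":-1},{"dp":[0,0,0],"spin":0,"gripper":-1},{"dp":[0,0,0],"spin":0,"gripper":-1},{"dp":[0,0,0],"spin":0,"gripper":-1}]'
python3 sink.py 6
python3 -m inch '[{"dp":[-1,0,0],"spin":0,"gripper":-1},{"dp":[-1,0,0],"spin":0,"gripper":-1},{"dp":[-1,0,0],"spin":0,"gripper":-1},{"dp":[0,0,0],"spin":0,"gripper":-1},{"dp":[0,0,0],"spin":0,"gripper":-1},{"dp":[0,0,0],"spin":0,"gripper":-1},{"dp":[0,0,0],"spin":0,"gripper":-1}]'
python3 sink.py 7
```

```text
t: 11.38
position: [0.529, -0.279, 0.0426]
tcp_rot: [[-0.957, 0.289, -0.004], [0.289, 0.957, 0.001], [0.004, -0.0, -1.0]]
contact_force: [-7.2, 1.8, 7.2]
finger_gap: 0.303
jig x -3.5 F along -7.4 lat -0.4 Fz 7.2
s3.png front edge -0.6 back edge 8.0 24.4 -19.0
s6.png front edge 5.0 back edge 8.0 15.1 -19.4
t: 12.02
position: [0.5304, -0.2795, 0.0425]
tcp_rot: [[-0.957, 0.289, -0.007], [0.289, 0.957, 0.002], [0.007, -0.0, -1.0]]
contact_force: [-11.0, 3.0, 9.9]
finger_gap: 0.305
jig x -2.02 F along -11.4 lat -0.3 Fz 9.9
s3.png front edge -0.6 back edge 8.0 24.4 -19.0
s7.png front edge 6.0 back edge 7.6 15.0 -20.3
```

View pics/m7.png

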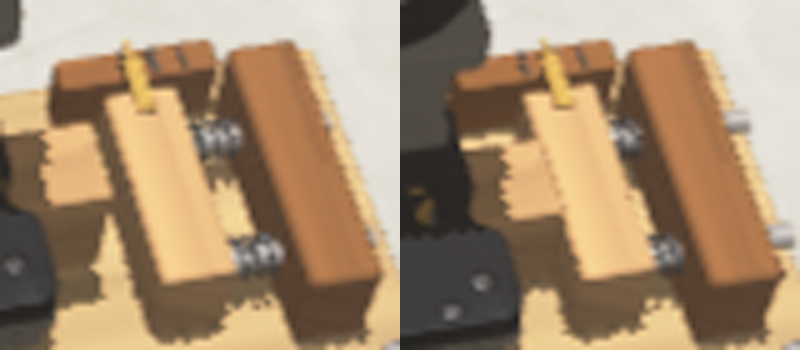

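The pointer has moved from column 127 to 146 in the crop (ticks are about 28 px per 10 mm), so the stop has sunk about 6.7 mm. The front-edge measurement gives 6.6 mm. A few mm more are needed.

```bash
python3 -m inch '[{"dp":[-1,0,-0.5],"spin":0,"gripper":-1},{"dp":[-1,0,0],"spin":0,"gripper":-1},{"dp":[-1,0,0],"spin":0,"gripper":-1},{"dp":[0,0,0],"spin":0,"gripper":-1},{"dp":[0,0,0],"spin":0,"gripper":-1},{"dp":[0,0,0],"spin":0,"gripper":-1},{"dp":[0,0,0],"spin":0,"gripper":-1},{"dp":[0,0,0],"spin":0,"gripper":-1},{"dp":[0,0,0],"spin":0,"gripper":-1}]'
python3 sink.py 8
```

```text
t: 12.82
position: [0.5328, -0.2802, 0.0425]
tcp_rot: [[-0.957, 0.289, -0.008], [0.289, 0.957, 0.002], [0.008, 0.0, -1.0]]
contact_force: [-10.3, 3.7, 8.2]
finger_gap: 0.303
jig x 0.42 F along -10.9 lat 0.6 Fz 8.2
s3.png front edge -0.6 back edge 8.0 24.4 -19.0
s8.png front edge 9.0 back edge 7.6 14.7 -27.1
```

```bash
python3 -m inch '[{"dp":[-0.5,0,0],"spin":0,"gripper":-1},{"dp":[0,0,0],"spin":0,"gripper":-1},{"dp":[0,0,0],"spin":0,"gripper":-1},{"dp":[0,0,0],"spin":0,"gripper":-1},{"dp":[0,0,0],"spin":0,"gripper":-1},{"dp":[0,0,0],"spin":0,"gripper":-1}]'
python3 sink.py 9
```

```text
t: 13.37
position: [0.5328, -0.2802, 0.0425]
tcp_rot: [[-0.957, 0.289, -0.009], [0.289, 0.957, 0.003], [0.009, 0.0, -1.0]]
contact_force: [-12.5, 3.9, 8.9]
finger_gap: 0.3
jig x 0.44 F along -13.1 lat 0.1 Fz 8.9
s3.png front edge -0.6 back edge 8.0 24.4 -19.0
s9.png front edge 8.0 back edge 7.6 14.8 -27.1
```

View pics/m9.png

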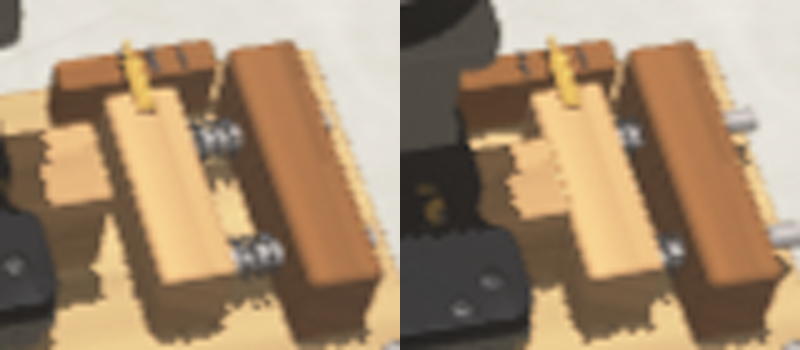

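The pointer is now at column 152, mid-way between the rest (125) and home (180) ticks and covering the half tick, so the sink is about 9 mm. I'll add a slight nudge and then hold.

```bash
python3 -m inch '[{"dp":[-0.7,0,0],"spin":0,"gripper":-1},{"dp":[0,0,0],"spin":0,"gripper":-1},{"dp":[0,0,0],"spin":0,"gripper":-1},{"dp":[0,0,0],"spin":0,"gripper":-1},{"dp":[0,0,0],"spin":0,"gripper":-1},{"dp":[0,0,0],"spin":0,"gripper":-1}]'
python3 sink.py 10
python3 -m inch '[{"dp":[0,0,0],"spin":0,"gripper":-1},{"dp":[0,0,0],"spin":0,"gripper":-1},{"dp":[0,0,0],"spin":0,"gripper":-1},{"dp":[0,0,0],"spin":0,"gripper":-1},{"dp":[0,0,0],"spin":0,"gripper":-1},{"dp":[0,0,0],"spin":0,"gripper":-1},{"dp":[0,0,0],"spin":0,"gripper":-1},{"dp":[0,0,0],"spin":0,"gripper":-1},{"dp":[0,0,0],"spin":0,"gripper":-1},{"dp":[0,0,0],"spin":0,"gripper":-1},{"dp":[0,0,0],"spin":0,"gripper":-1},{"dp":[0,0,0],"spin":0,"gripper":-1},{"dp":[0,0,0],"spin":0,"gripper":-1},{"dp":[0,0,0],"spin":0,"gripper":-1},{"dp":[0,0,0],"spin":0,"gripper":-1},{"dp":[0,0,0],"spin":0,"gripper":-1},{"dp":[0,0,0],"spin":0,"gripper":-1},{"dp":[0,0,0],"spin":0,"gripper":-1},{"dp":[0,0,0],"spin":0,"gripper":-1},{"dp":[0,0,0],"spin":0,"gripper":-1}]'
python3 -m inch '[{"dp":[0,0,0],"spin":0,"gripper":-1},{"dp":[0,0,0],"spin":0,"gripper":-1},{"dp":[0,0,0],"spin":0,"gripper":-1},{"dp":[0,0,0],"spin":0,"gripper":-1},{"dp":[0,0,0],"spin":0,"gripper":-1},{"dp":[0,0,0],"spin":0,"gripper":-1},{"dp":[0,0,0],"spin":0,"gripper":-1},{"dp":[0,0,0],"spin":0,"gripper":-1},{"dp":[0,0,0],"spin":0,"gripper":-1},{"dp":[0,0,0],"spin":0,"gripper":-1},{"dp":[0,0,0],"spin":0,"gripper":-1},{"dp":[0,0,0],"spin":0,"gripper":-1},{"dp":[0,0,0],"spin":0,"gripper":-1},{"dp":[0,0,0],"spin":0,"gripper":-1},{"dp":[0,0,0],"spin":0,"gripper":-1}]'
python3 sink.py 11; python3 - <<'E'
import cv2,numpy as np
m=cv2.imread("pics/m11.png")
from h import *
b=eyes.get_image("side"); w=eyes.get_image("wrist")
f=lambda i:cv2.resize(i,(400,250),interpolation=cv2.INTER_CUBIC)
cv2.imwrite("pics/m11b.png",np.vstack([m,np.hstack([f(b[165:265,300:460]),f(w[0:400])])]))
E
```

```text
t: 13.92
position: [0.5332, -0.2803, 0.0425]
tcp_rot: [[-0.957, 0.289, -0.01], [0.289, 0.957, 0.003], [0.01, 0.0, -1.0]]
contact_force: [-12.5, 3.1, 10.2]
finger_gap: 0.302
jig x 0.86 F along -12.8 lat -0.6 Fz 10.2
s3.png front edge -0.6 back edge 8.0 24.4 -19.0
s10.png front edge 9.2 back edge 7.6 14.9 -27.3
t: 15.63
position: [0.5332, -0.2803, 0.0425]
tcp_rot: [[-0.957, 0.289, -0.01], [0.289, 0.957, 0.003], [0.01, 0.0, -1.0]]
contact_force: [-13.3, 3.9, 10.2]
finger_gap: 0.301
t: 16.88
position: [0.5332, -0.2803, 0.0425]
tcp_rot: [[-0.957, 0.289, -0.01], [0.289, 0.957, 0.003], [0.01, 0.0, -1.0]]
contact_force: [-12.1, 3.8, 10.0]
finger_gap: 0.304
jig x 0.85 F along -12.7 lat 0.2 Fz 10.0
s3.png front edge -0.6 back edge 8.0 24.4 -19.0
s11.png front edge 9.2 back edge 7.6 14.9 -27.2
```

View pics/m11b.png

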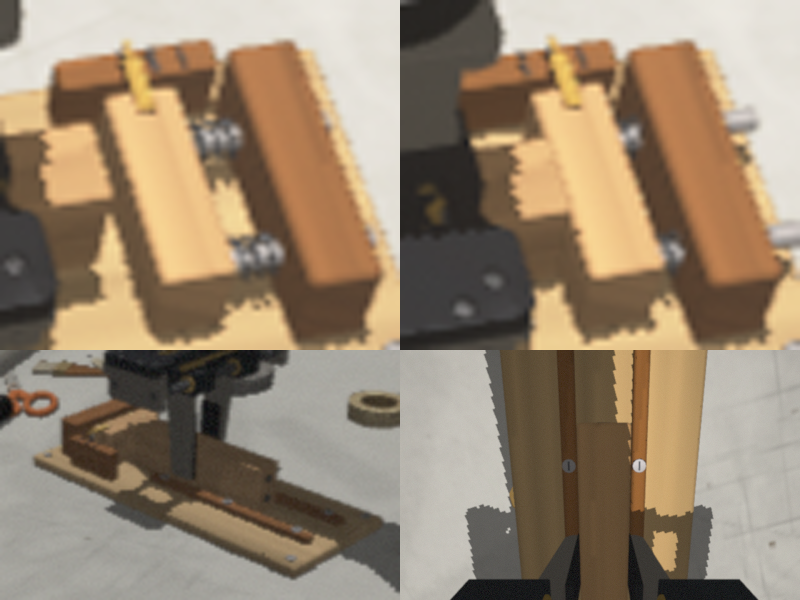

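The stop has stayed at half-way for about 3 s with steady force, and the rail sits between the guides. Handing in.

```bash
python3 -c "
from plant import manip
print(manip.finish_job())"
```

```text
the job is handed in; nothing more can be done
None
```

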